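# Ready the glaze-spraying corner

## Robot

A 6-joint arm with a two-finger parallel gripper is mounted at the origin on the work surface. World frame = base frame: x ahead of the robot, y to its left, z up, the work surface at z = 0. Lengths are in m, angles in degrees, forces in N, time in s.
With the tool pointing down it reaches from about 0.325 to 0.775 m from the base axis. Payload 5.5 kg.
Tool frame: the origin (TCP) lies at the centre of the arm's flange, where the gripper is bolted on; the fingertips stand 182 mm ahead of it and the grasp point (between the pads) lies 163 mm ahead of it; z points along the fingers, y is the direction in which the jaws open and shut (so a half turn about z gives the same grasp; the last joint's range is limited). The gripper opens to 88 mm and grips with 3 to 60 N. Pads are 20 mm wide; open, the fingers measure 115 mm over their backs; the gripper's body (75 mm by 178 mm) begins 61 mm behind the grasp point.
Start: joints at [73.413, 5.22, 70.514, -0, 104.267, -3.249], TCP at [0.138, 0.584, 0.405] pointing down, gripper open.
Joint ranges: [-164.24, 164.24], [-49.07, 125.15], [9.68, 141.18], [-86.29, 266.29], [3.28, 154.24], [-151.56, 151.56]. Speed limits (degrees/s): [147.25, 147.25, 172.46, 180, 180, 180].

## Interface

Orientations are given as [roll, pitch, yaw] about the fixed x, y, z axes, in that order (R = Rz(yaw) Ry(pitch) Rx(roll)).
In Python, from station import r gives the robot as it stands. The module is installed in compiled form; this text tells all that it offers. Calls block until the motion is done:
- r.reach(position, orientation): joint-space move of the TCP to a pose.
- r.servo_line(position, rotation=None, speed=0.15): straight line of the TCP; rotation=None keeps the orientation; speed is the mean speed in m/s.
- r.move_joints(angles): joint-space move.
- r.let_go() and r.grab(squeeze=None): open the fingers fully, or close them until they stop; squeeze is the grip in N (None keeps the last).
- r.wait(seconds).
- r.inverse_kinematics(position, orientation): joint angles nearest the present ones, or None.
- r.sense(): the state.
- r.snapshot(name): name is "scene" or "top" or "wrist"; returns a dict with "frame" (480x640x3 uint8, red, green, blue), "fx", "fy", "cx", "cy" (pixels), "R" (3x3) and "t" (3): a world point X has camera coordinates R X + t. Camera axes: x right, y down, z forward; pixel columns grow to the right and rows downward; lengths in m; the calibration is good to about 2 mm. A picture is of the moment at which its call begins. There is no depth.
A pose or a line that the arm cannot do raises r.IKError and nothing moves.
- r.hand_in(): hands the job in, once; it reports no verdict.
The state is a dict: "clock": time; "joints": joint angles; "joint_vel": joint speeds; "joint_torque": joint torques, N m; "tcp_pos": TCP position; "orientation": TCP orientation; "contact_force": force on the tool from outside, world axes, zero at the start; "torque": the same for the moment, N m; "opening": finger opening in m.
Only numpy, scipy, OpenCV 4.12 (cv2) and the standard library are available. Lean on these libraries where they do the work, as an engineer would, in place of code of your own. Each camera call takes 0.05 s, during which the arm holds its last target. There are 200 camera calls.

## Task

Get the glaze-spraying corner ready: first screw the caps of both glaze pots fully home (clockwise), and only then bring up the air by turning the regulator knob clockwise until the gauge's needle points at the brass set-mark. Lay every terracotta test tile that is on the bench flat on the sloped board of the easel, side by side, not on top of one another, and leave the other things on the bench where they are.

Things in the scene. Friction and masses are not known exactly. Their poses are not given: they have to be found in the camera images.
- pot_a: aluminium glaze pot bolted to the bench by a 90 mm square steel foot; 74 mm across, shoulder 78 mm high, black screw cap on top. Origin: on the bench under its axis. A brass rib on the shoulder on its -x side marks where the white ridge of the cap points when the cap is fully home.
- cap_a (a joint): turn of the captive screw cap of pot_a (rad): 0 = fully home against its stop; grows counter-clockwise seen from above as it is unscrewed, up to 4.2. The cap is a knurled black cylinder 54 mm across and 24 mm high, never comes off, and rises 1 mm per rad on its thread (underside at 82 mm, top at 106 mm above the bench when home). Turned by hand torque of about 0.06 N m.
- cap_a_top (a point): centre of the top face of the cap of pot_a, on its axis; its x axis points away from the cap's white radial ridge.
- pot_b: aluminium glaze pot bolted to the bench by a 90 mm square steel foot; 74 mm across, shoulder 78 mm high, black screw cap on top. Origin: on the bench under its axis. A brass rib on the shoulder on its -x side marks where the white ridge of the cap points when the cap is fully home.
- cap_b (a joint): turn of the captive screw cap of pot_b (rad): 0 = fully home against its stop; grows counter-clockwise seen from above as it is unscrewed, up to 4.2. The cap is a knurled black cylinder 54 mm across and 24 mm high, never comes off, and rises 1 mm per rad on its thread (underside at 82 mm, top at 106 mm above the bench when home). Turned by hand torque of about 0.06 N m.
- cap_b_top (a point): centre of the top face of the cap of pot_b, on its axis; its x axis points away from the cap's white radial ridge.
- regulator: grey air-regulator box fixed to the bench, 220 x 100 mm, 50 mm high, with a black knob on top near its -x end and a round gauge, 104 mm across, face up, on top at its +x end. Origin: on the bench below the knob's axis; the gauge's centre is 125 mm along +x.
- reg_knob (a joint): turn of the regulator knob (rad), grows clockwise seen from above, 0 to 5.5. The knob is a bar grip 42 mm long, 14 mm thick, its top 94 mm above the bench, that lies along the regulator's x axis at 0. It stays where it is left. The needle turns 0.55 rad for each rad of the knob, the same way.
- reg_knob_grip (a point): point on the knob's axis at the height to grip its bar, 87 mm above the bench.
- needle_tip (a point): tip of the black needle of the gauge, 40 mm from the gauge's centre, 64 mm above the bench.
- mark_tip (a point): inner end of the small brass set-mark on the gauge's rim, 40 mm from the gauge's centre, where the needle's tip must come to point at it. The mark is fixed; it differs from start to start.
- easel_board: sloped board of the wooden easel, 300 mm long (its y), 110 mm deep (its x, pointing up the slope), 12 mm thick, leaning back 0.38 rad (22 degrees) so that its face looks up and towards the robot; 8 mm thick ledge along its low edge, 8 mm higher than the face. Origin: centre of its underside, 50 mm above the bench; its z axis is normal to the face, which lies 12 mm along it.
- tile_1: bisque test tile, a flat terracotta slab 60 x 40 x 10 mm (x, y, z) with a dark dot and thin white strokes on one face. Origin at its centre. Two or three of the four tiles are there; None if absent.
- tile_2: bisque test tile, a flat terracotta slab 60 x 40 x 10 mm (x, y, z) with a dark dot and thin white strokes on one face. Origin at its centre. Two or three of the four tiles are there; None if absent.
- tile_3: bisque test tile, a flat terracotta slab 60 x 40 x 10 mm (x, y, z) with a dark dot and thin white strokes on one face. Origin at its centre. Two or three of the four tiles are there; None if absent.
- tile_4: bisque test tile, a flat terracotta slab 60 x 40 x 10 mm (x, y, z) with a dark dot and thin white strokes on one face. Origin at its centre. Two or three of the four tiles are there; None if absent.
- bowl: bystander: white glazed bowl, 120 mm across, 50 high. Origin: centre of its underside.
- jar_1: bystander: small green glass glaze jar with white lid, 44 mm across, 55 high. Origin: centre of its underside.
- jar_2: bystander: small grey glaze jar with white lid, 48 mm across, 60 high. Origin: centre of its underside.
- brush: bystander: wide wooden brush, 200 mm long, lying flat. Origin: centre of its underside.
- tumbler: bystander: dark steel tumbler, 72 mm across, 170 high. Origin: centre of its underside.
- tub: bystander: white plastic tub, 100 mm across, 60 high. Origin: centre of its underside.
- cup: bystander: paper cup, 80 mm across, 90 high. Origin: centre of its underside.
Not all that is in view belongs to the job. Leave any blue look-alike of the tile_4 alone. Leave any pink look-alike of the tile_2 alone.

How it is judged (in metres and radians):
On the way, in this order (a step that is already met when the one before it is completed fails the run):
1. both pot caps are screwed fully home (value of joint each of cap_a, cap_b below 0.15 rad), for 0.2 s.
2. with the caps home, the gauge needle points at the set-mark (all of step 1 and distance between needle_tip and mark_tip below 0.006 m), for 0.2 s.
At the end, for the whole second after the job is handed in: Both caps within 0.15 rad of fully home, the needle's tip within 6 mm of the set-mark's inner end, and every tile that is present lies at rest flat (within 0.12 rad) on the face of the easel board, its centre over the board, none on top of another (all of step 2 and x of tile_1 in the frame of easel_board between -0.035 and 0.045 m and y of tile_1 in the frame of easel_board between -0.15 and 0.15 m and z of tile_1 in the frame of easel_board between 0.013 and 0.021 m and angle between the z axis of each of tile_1, tile_2, tile_3, tile_4 and the z axis of easel_board, either way round below 0.12 rad and linear speed of each of tile_1, tile_2, tile_3, tile_4 below 0.02 m/s and x of tile_2 in the frame of easel_board between -0.035 and 0.045 m and y of tile_2 in the frame of easel_board between -0.15 and 0.15 m and z of tile_2 in the frame of easel_board between 0.013 and 0.021 m and x of tile_3 in the frame of easel_board between -0.035 and 0.045 m and y of tile_3 in the frame of easel_board between -0.15 and 0.15 m and z of tile_3 in the frame of easel_board between 0.013 and 0.021 m and x of tile_4 in the frame of easel_board between -0.035 and 0.045 m and y of tile_4 in the frame of easel_board between -0.15 and 0.15 m and z of tile_4 in the frame of easel_board between 0.013 and 0.021 m); the robot touches nothing.
It fails at once if a bystander is moved more than 30 mm (distance of any of bowl, jar_1, jar_2, brush, tumbler, tub, cup from where it was at the start of the episode above 0.03 m).
Of tile_1, tile_2, tile_3, tile_4 only 2 to 3 are there at a start; the rules pass over those that are not, and their reading is None.
At some moment in a run one of tile_1, tile_2, tile_3, tile_4 may be knocked a few centimetres aside while the robot is not near it.
Once in a run the grip may slacken for a moment while it holds something.
It also fails if it takes over 208 s, if anything falls off the work surface, if the arm or the gripper's body presses on something with over 40 N, if the wrist force passes 120 N, or if a joint passes its speed limit or range.

## Working session

There is one attempt and no reset: what is moved stays moved. The work goes in short steps, each a Python script; the robot and the scene stay as the last script left them, time stands still between calls to the robot, and variables do not carry over. Pictures are saved under pics/ and viewed, about 12 in all and at most 16, crops included, and the job is handed in when it is done.

```bash
mkdir -p pics; python3 - <<'E'
from station import r
import cv2,numpy as np
for n in("scene","top"):
    s=r.snapshot(n); cv2.imwrite(f"pics/{n}0.png",s["frame"][:,:,::-1])
    print(n,s["fx"],s["fy"],s["cx"],s["cy"],np.round(s["R"],4).tolist(),np.round(s["t"],4).tolist())
print(r.sense())
E
```

```text
scene 604.5748525623691 604.5748525623691 320.23967897129387 229.79383331048845 [[0.7533, 0.6576, -0.0121], [0.4469, -0.5253, -0.7241], [-0.4825, 0.5401, -0.6896]] [-0.4454, -0.1676, 2.0765]
top 590.9742595172411 590.9742595172411 317.4170222919519 238.69773289879268 [[-0.007, -0.9999, 0.0127], [-0.9954, 0.0058, -0.0956], [0.0955, -0.0134, -0.9953]] [0.0345, 0.5727, 1.6225]
{'clock': 0.1, 'joints': array([ 7.34153233e+01,  5.25939140e+00,  7.05734240e+01, -3.55948305e-04,
        1.04266635e+02, -3.24804121e+00]), 'joint_vel': array([-0.01464442, -0.12554245, -0.1687446 ,  0.0059291 , -0.01458738,
        0.04515017]), 'joint_torque': array([ 2.17918612e-03, -4.47858131e+01, -4.07569027e+01,  7.00566941e-02,
        2.82619701e-02, -1.18629400e-04]), 'tcp_pos': array([0.13841602, 0.5838754 , 0.40362877]), 'orientation': array([-1.79900690e+02, -5.29014466e-03,  1.66663273e+02]), 'contact_force': array([ 0.57565338, -0.02233115, -0.40095662]), 'torque': array([0.01571496, 0.02059563, 0.0372499 ]), 'opening': 0.08814437748071703}
```

View pics/top0.png

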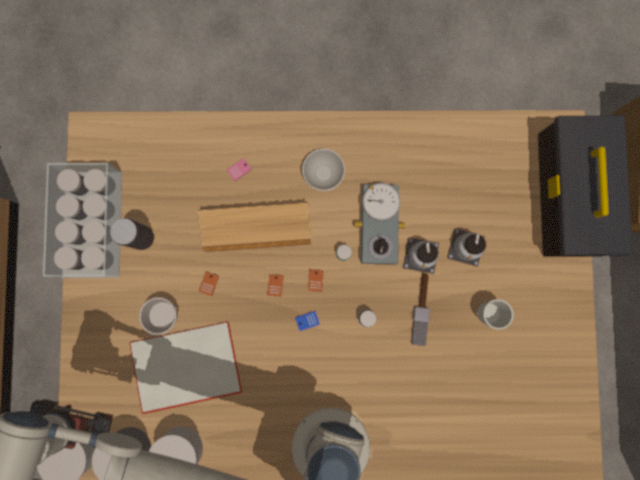

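View pics/scene0.png

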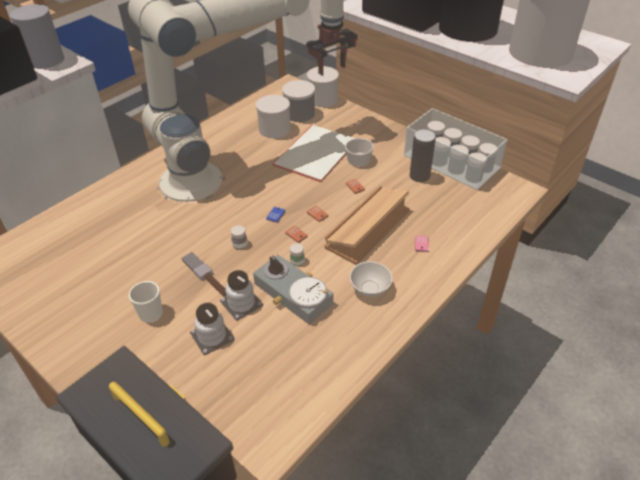

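The top view shows terracotta tiles at (209,283), (275,285) and (316,280). The blue (307,320) and pink (239,169) pieces are look-alikes. The pots are at (422,254) and (468,245), the knob at (380,246), the gauge at (381,201) and the easel at (255,226). I'll confirm these in enlarged crops.

```bash
cat > h.py <<'E'
from station import r
import cv2,numpy as np
def ray(s,u,v,z):
    "world point at height z seen at pixel u,v"
    d=s["R"].T@np.array([(u-s["cx"])/s["fx"],(v-s["cy"])/s["fy"],1]); c=-s["R"].T@s["t"]
    return c+d*(z-c[2])/d[2]
def pix(s,X):
    p=s["R"]@np.asarray(X)+s["t"]; return s["fx"]*p[0]/p[2]+s["cx"],s["fy"]*p[1]/p[2]+s["cy"]
def save(s,name,box=None,k=1):
    f=s["frame"][:,:,::-1]
    if box: x0,y0,x1,y1=box; f=cv2.resize(f[y0:y1,x0:x1],None,fx=k,fy=k,interpolation=cv2.INTER_CUBIC)
    cv2.imwrite(f"pics/{name}.png",f)
def blobs(s,z,lo=(0,110,60),hi=(12,255,255),amin=60):
    "terracotta blobs: pixel centre, world x,y, yaw of long side (deg), sizes"
    m=cv2.inRange(cv2.cvtColor(s["frame"],cv2.COLOR_RGB2HSV),lo,hi)
    m=cv2.morphologyEx(m,cv2.MORPH_CLOSE,np.ones((5,5)))
    out=[]
    for c in cv2.findContours(m,cv2.RETR_EXTERNAL,cv2.CHAIN_APPROX_NONE)[0]:
        if cv2.contourArea(c)<amin: continue
        w=np.array([ray(s,*p[0],z)[:2] for p in c],np.float32)
        b=cv2.boxPoints(cv2.minAreaRect(w)); e=[b[1]-b[0],b[2]-b[1]]
        L=max(e,key=np.linalg.norm); 
        out.append((c[:,0].mean(0).round().tolist(),b.mean(0).round(4).tolist(),round(float(np.degrees(np.arctan2(L[1],L[0])))%180,1),sorted(np.round([np.linalg.norm(q) for q in e],3).tolist())))
    return out
E
python3 - <<'E'
from h import *
s=r.snapshot("top"); save(s,"reg1",(340,170,500,290),5)
print(*blobs(s,.01),sep="\n")
for n,(u,v,z) in dict(potA=(424,251,.106),potB=(471,242,.106),knob=(380,246,.09),gauge=(381,202,.06),e1=(198,208,.085),e2=(308,203,.085),e3=(204,249,.04),e4=(311,243,.04)).items(): print(n,ray(s,u,v,z).round(3))
# wrist view over regulator/pots
for P in([.5,-.28,.5],):
    q=r.inverse_kinematics(P,[180,0,0]);print(q)
E
```

```text
([79.0, 422.0], [0.07580000162124634, 0.6843000054359436], 78.4, [0.032999999821186066, 0.035999998450279236])
([189.0, 379.0], [0.2214999943971634, 0.3930000066757202], 101.7, [0.20399999618530273, 0.29600000381469727])
([423.0, 290.0], [0.4271000027656555, -0.26420000195503235], 173.8, [0.017000000923871994, 0.08699999749660492])
([275.0, 285.0], [0.445499986410141, 0.14990000426769257], 172.9, [0.03999999910593033, 0.05900000035762787])
([208.0, 283.0], [0.45080000162124634, 0.3361000120639801], 160.6, [0.039000000804662704, 0.05999999865889549])
([315.0, 280.0], [0.4569999873638153, 0.037300001829862595], 175.7, [0.03999999910593033, 0.061000000685453415])
potA [ 0.531 -0.251  0.106]
potB [ 0.554 -0.377  0.106]
knob [ 0.546 -0.136  0.09 ]
gauge [ 0.67  -0.145  0.06 ]
e1 [0.652 0.353 0.085]
e2 [0.665 0.056 0.085]
e3 [0.545 0.344 0.04 ]
e4 [0.56  0.049 0.04 ]
[-3.26502059e+01  3.43380726e+00  6.26106922e+01 -2.54444375e-14
  1.13955501e+02  5.73497941e+01]
```

View pics/reg1.png

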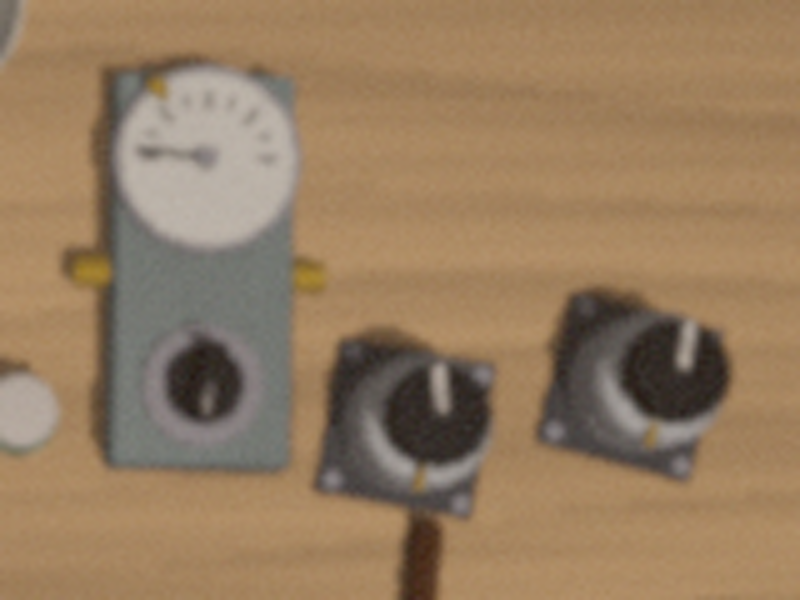

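Looking down, the cap ridges point about opposite their ribs, so each cap needs roughly 3.3 rad. The needle must turn about 50° clockwise. I'll check with a closer wrist view.

```bash
python3 - <<'E'
from h import *
r.reach([.47,-.27,.50],[180,0,90]); s=r.snapshot("wrist"); save(s,"w1")
print(r.sense()["clock"],r.sense()["joints"].round(1)); c=-s["R"].T@s["t"]; print(c.round(3),s["R"].round(2).tolist(),s["fx"])
for n,p in dict(A=(.531,-.251,.106),B=(.554,-.377,.106),knob=(.546,-.136,.09),g=(.67,-.145,.06)).items(): print(n,np.round(pix(s,p)))
E
```

```text
3.4167 [-33.4  -1.4  67.5   0.  113.9 -33.5]
[ 0.47  -0.205  0.48 ] [[1.0, 0.0, 0.0], [0.0, -0.97, 0.24], [0.0, -0.24, -0.97]] 424.09108004678956
A [388. 192.]
B [406. 325.]
knob [408.  55.]
g [535.  72.]
```

View pics/w1.png

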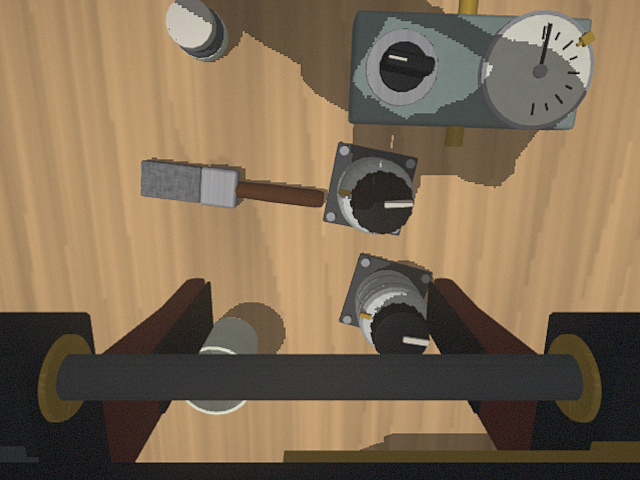

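The wrist view shows cap A centred near (382,203) and cap B near (399,330), partly hidden. The knob is at (402,66), its bar almost along x, and the gauge centre is at (540,71). I'll cross-check these against the top view.

```bash
python3 - <<'E'
from h import *
w=r.snapshot("wrist"); t=r.snapshot("top")
for n,z,a,b in [("A",.1094,(427.6,252),(382,203)),("B",.1094,(475.4,244),(399,330)),("knob",.094,(381,246.5),(406,65)),("gauge",.062,(381.6,201),(540,71)),("needle",.064,(368,200.5),(549,25)),("mark",.062,(371.2,187),(586,39))]:
    print(n,ray(t,*a,z)[:2].round(4),ray(w,*b,z)[:2].round(4))
for n,a,b in [("ribA",(424,266),(345,192)),("ribB",(470,257),(364,316))]: print(n,ray(t,*a,.08)[:2].round(4),ray(w,*b,.08)[:2].round(4))
for n,a in [("rA",[(384,204),(412,205)]),("rB",[(404,341),(429,344)])]: 
    d=ray(w,*a[1],.11)-ray(w,*a[0],.11);print(n,np.degrees(np.arctan2(d[1],d[0])))
save(w,"w2",(340,0,610,160),2.9); print(r.sense()["clock"])
E
```

```text
A [ 0.5279 -0.2601] [ 0.5258 -0.26  ]
B [ 0.5485 -0.388 ] [ 0.5465 -0.3811]
knob [ 0.5445 -0.1384] [ 0.544  -0.1445]
gauge [ 0.6728 -0.1462] [ 0.6739 -0.1443]
needle [ 0.6741 -0.1085] [ 0.6761 -0.1061]
mark [ 0.712  -0.1181] [ 0.7121 -0.1171]
ribA [ 0.4923 -0.2553] [ 0.495 -0.254]
ribB [ 0.5158 -0.3805] [ 0.5164 -0.3797]
rA -1.942899576946729
rB -7.324148335050706
3.5167
```

View pics/w2.png

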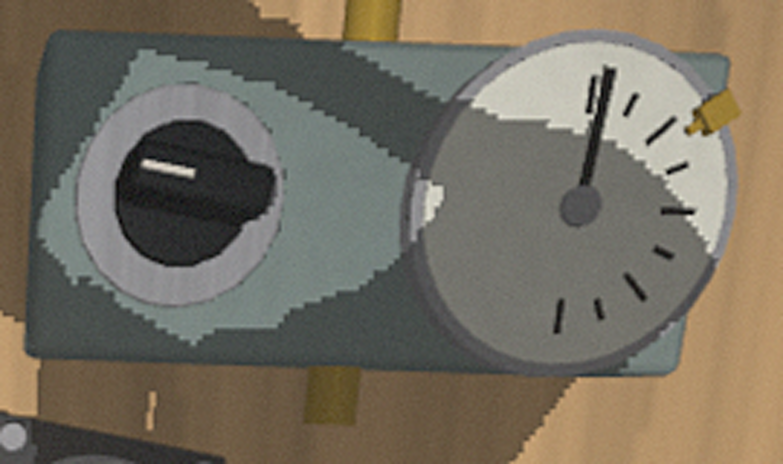

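```bash
cat >> h.py <<'E'
def st(m=""):
    s=r.sense(); print(m,"t%.1f"%s["clock"],"pos",s["tcp_pos"].round(4),"F",s["contact_force"].round(1),"T",s["torque"].round(2),"open",round(s["opening"],4),"j6 %.1f"%s["joints"][5],"yaw %.1f"%s["orientation"][2]); return s
def approach(x,y,z,yaw,h=.10):
    r.reach([x,y,z+h],[180,0,yaw]); r.servo_line([x,y,z],speed=.12)
def screw(x,y,total,j6,squeeze=15,rise=.0034):
    "turn a cap clockwise by total deg, starting with joint 6 at j6"
    yaw=np.degrees(np.arctan2(y,x))+90-j6; z=.268
    approach(x,y,z+rise,yaw); st("down"); r.grab(squeeze); st("grip")
    n=5
    for i in range(1,n+1):
        r.reach([x,y,z+max(0,rise-np.radians(total*i/n)*.001)],[180,0,yaw-total*i/n]); st(i)
    r.let_go(); r.servo_line([x,y,z+.1],speed=.2); st("up")
E
python3 - <<'E'
from h import *
screw(.527,-.260,195,-105)
E
```

```text
down t5.7 pos [ 0.5272 -0.2601  0.2725] F [ 0.2 -0.4  0. ] T [ 0.04  0.02 -0.01] open 0.088 j6 -108.3 yaw 168.7
grip t6.3 pos [ 0.527  -0.2601  0.2716] F [-0.3 -0.1  0.9] T [-0.12  0.07 -0.02] open 0.0539 j6 -108.3 yaw 168.7
1 t7.0 pos [ 0.5269 -0.2604  0.2708] F [-2.  -2.4  0.2] T [-0.58  0.26 -0.09] open 0.0535 j6 -69.4 yaw 129.8
2 t7.7 pos [ 0.5266 -0.2605  0.2702] F [-2.9 -4.   1.3] T [-0.75  0.59 -0.  ] open 0.0541 j6 -30.4 yaw 90.8
3 t8.4 pos [ 0.5264 -0.2604  0.2695] F [-3.4 -2.7  2.2] T [-0.7   0.89 -0.06] open 0.0538 j6 8.6 yaw 51.8
4 t9.1 pos [ 0.5263 -0.2602  0.2687] F [-7.4 -1.9  3.6] T [-0.48  1.12 -0.07] open 0.0538 j6 47.6 yaw 12.8
5 t9.8 pos [ 0.5267 -0.26    0.2678] F [-3.  -1.7  0.9] T [-0.28  0.74 -0.14] open 0.0544 j6 86.6 yaw -26.2
up t11.1 pos [ 0.527  -0.26    0.3669] F [-0.1  0.4 -0.5] T [0.02 0.12 0.  ] open 0.0879 j6 86.7 yaw -26.3
```

```bash
python3 - <<'E'
from h import *
screw(.5475,-.386,195,-105)
r.reach([.47,-.31,.50],[180,0,90]); s=r.snapshot("wrist"); t=r.snapshot("top")
a=s["frame"][60:380,300:460][:,:,::-1]; b=t["frame"][225:285,395:495][:,:,::-1]
cv2.imwrite("pics/caps.png",np.hstack([cv2.resize(a,(300,600)),cv2.resize(b,(500,300))] if 0 else [cv2.resize(a,(300,600)),np.vstack([cv2.resize(b,(500,300)),np.zeros((300,500,3),np.uint8)])]))
E
```

```text
down t15.0 pos [ 0.5477 -0.3861  0.2727] F [ 0.1 -0.6 -0.3] T [-0.07 -0.06  0.02] open 0.088 j6 -107.9 yaw 159.8
grip t15.6 pos [ 0.547  -0.3873  0.2718] F [-1.5 -5.4 -0.4] T [-0.88  0.23  0.06] open 0.0536 j6 -107.9 yaw 159.7
1 t16.3 pos [ 0.5476 -0.3865  0.2711] F [ 1.3 -4.7 -0.1] T [-0.65 -0.45 -0.04] open 0.0539 j6 -69.0 yaw 120.9
2 t17.0 pos [ 0.5485 -0.3861  0.2705] F [ 7.4 -5.2 -0.9] T [-0.9  -1.33 -0.  ] open 0.0537 j6 -30.0 yaw 81.9
3 t17.7 pos [ 0.5492 -0.3865  0.2699] F [12.5 -7.4 -3.3] T [-1.43 -2.1  -0.04] open 0.0535 j6 9.0 yaw 42.9
4 t18.4 pos [ 0.5492 -0.3874  0.2694] F [ 14.1 -10.9  -5.6] T [-2.04 -2.3   0.02] open 0.0538 j6 48.0 yaw 3.9
5 t19.0 pos [ 0.5473 -0.3871  0.2686] F [ 0.6 -6.3  0. ] T [-1.18 -0.01  0.26] open 0.0536 j6 87.0 yaw -35.1
up t20.4 pos [ 0.5475 -0.386   0.3669] F [ 0.1 -0.7 -1. ] T [ 0.04  0.14 -0.01] open 0.0882 j6 87.1 yaw -35.2
```

View pics/caps.png

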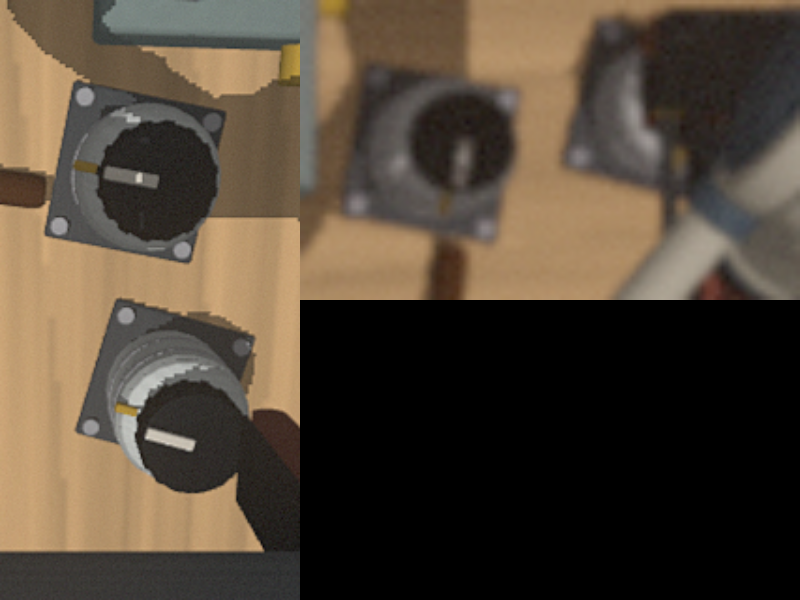

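Both ridges are parallel to their ribs (A about 9° against 10°, B 14° against 14°), and the torque rose at the stop, so the caps are home. Next the knob.

```bash
cat >> h.py <<'E'
def gauge(s,c,n,m):
    "angle (deg) of needle minus mark about centre, pixels c,n,m"
    C,N,M=(ray(s,*p,.064)[:2] for p in(c,n,m)); a=lambda v:np.degrees(np.arctan2(v[1],v[0]))
    print("needle",a(N-C).round(1),np.linalg.norm(N-C).round(4),"mark",a(M-C).round(1),np.linalg.norm(M-C).round(4),"tip gap",np.linalg.norm(N-M).round(4)); return a(N-C)-a(M-C)
E
python3 - <<'E'
from h import *
r.reach([.47,-.27,.50],[180,0,90]); s=r.snapshot("wrist")
d=gauge(s,(540,71),(550.3,23.4),(577.2,44.8)); turn=d/.55; print("turn",turn)
x,y,yaw=.547,-.141,169
approach(x,y,.25,yaw); st("down"); r.grab(10); st("grip")
n=3; turn=min(turn,95)
for i in range(1,n+1): r.reach([x,y,.25],[180,0,yaw-turn*i/n]); st(i)
r.let_go(); r.servo_line([x,y,.35],speed=.2); st("up")
r.reach([.47,-.27,.50],[180,0,90]); s=r.snapshot("wrist"); save(s,"g2",(340,0,610,160),2.9)
E
```

```text
needle 84.2 0.0401 mark 35.8 0.0381 tip gap 0.032
turn 87.83601527842322
down t24.7 pos [ 0.5473 -0.1411  0.2511] F [ 0.4  0.8 -0.1] T [ 0.01  0.   -0.02] open 0.0877 j6 -96.9 yaw 169.0
grip t25.9 pos [ 0.5472 -0.1403  0.25  ] F [1.4 5.6 1. ] T [ 0.89 -0.16  0.01] open 0.0138 j6 -96.9 yaw 169.0
1 t26.4 pos [ 0.5472 -0.1403  0.25  ] F [1.4 4.  0.5] T [ 0.86 -0.19 -0.04] open 0.0143 j6 -67.6 yaw 139.7
2 t27.0 pos [ 0.5472 -0.1403  0.25  ] F [1.6 6.  1.2] T [ 0.85 -0.19 -0.08] open 0.0141 j6 -38.3 yaw 110.5
3 t27.5 pos [ 0.5472 -0.1403  0.25  ] F [1.6 6.2 0.5] T [ 0.88 -0.13 -0.03] open 0.0139 j6 -9.1 yaw 81.2
up t29.4 pos [ 0.5469 -0.141   0.3489] F [-0.5 -0.3 -0.4] T [0.01 0.1  0.02] open 0.0883 j6 -9.1 yaw 81.2
```

View pics/g2.png

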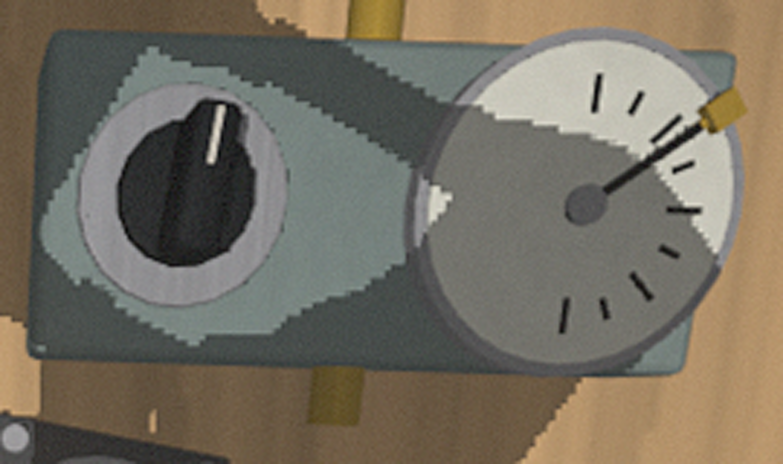

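The needle lies along the set-mark (needle 34.7°, mark 34.9° in the crop). Next I'll measure the tiles and the board.

```bash
cat >> h.py <<'E'
from scipy.spatial.transform import Rotation as Ro
def board(x0,y0,yaw):
    "rotation, origin of easel board"
    return Ro.from_euler("ZY",[np.radians(yaw),-.38]).as_matrix(),np.array([x0,y0,.05])
def draw(s,B,name,box=None,k=1):
    f=s["frame"].copy(); Rb,o=B
    for z,c in((.012,(255,0,0)),):
        P=[pix(s,o+Rb@np.array([a,b,z])) for a,b in((-.055,-.15),(.055,-.15),(.055,.15),(-.055,.15))]
        cv2.polylines(f,[np.int32(np.round(np.array(P)*16))],True,c,1,cv2.LINE_AA,4)
    save(dict(s,frame=f),name,box,k)
E
python3 - <<'E'
from h import *
r.reach([.5,.13,.58],[180,0,90]); w=r.snapshot("wrist"); st()
for b in blobs(w,.01,amin=500): print("w",*b)
B=board(.611,.2,2.5)
draw(w,B,"b1w")
r.reach([.40,-.2,.5],[180,0,90]); t=r.snapshot("top")
for b in blobs(t,.01): print("t",*b)
draw(t,B,"b1t",(180,140,340,260),5)
E
```

```text
t31.9 pos [0.5004 0.1292 0.5795] F [ 0.2  0.2 -0.2] T [-0.1   0.08 -0.03] open 0.0878 j6 10.8 yaw 89.9
w [156.0, 322.0] [0.27570000290870667, -0.058800000697374344] 40.4 [0.03999999910593033, 0.1809999942779541]
w [464.0, 307.0] [0.7001000046730042, -0.02930000051856041] 129.9 [0.02800000086426735, 0.10999999940395355]
w [284.0, 282.0] [0.45260000228881836, 0.002400000113993883] 174.6 [0.041999999433755875, 0.05999999865889549]
w [276.0, 172.0] [0.44510000944137573, 0.15139999985694885] 174.4 [0.03999999910593033, 0.05999999865889549]
w [279.0, 15.0] [0.4510999917984009, 0.33730000257492065] 162.1 [0.0430000014603138, 0.061000000685453415]
w [99.0, 59.0] [0.2402999997138977, 0.31520000100135803] 11.4 [0.11100000143051147, 0.19900000095367432]
t [201.0, 385.0] [0.21930000185966492, 0.3970000147819519] 102.1 [0.2029999941587448, 0.28299999237060547]
t [275.0, 285.0] [0.44510000944137573, 0.15029999613761902] 174.4 [0.03999999910593033, 0.05900000035762787]
t [208.0, 283.0] [0.45170000195503235, 0.33570000529289246] 160.4 [0.03999999910593033, 0.05999999865889549]
t [329.0, 283.0] [0.44859999418258667, -0.002300000051036477] 171.4 [0.04800000041723251, 0.07599999755620956]
```

View pics/b1w.png

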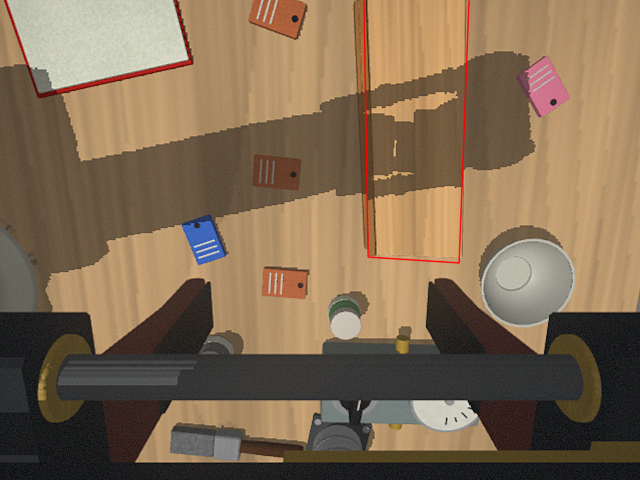

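View pics/b1t.png

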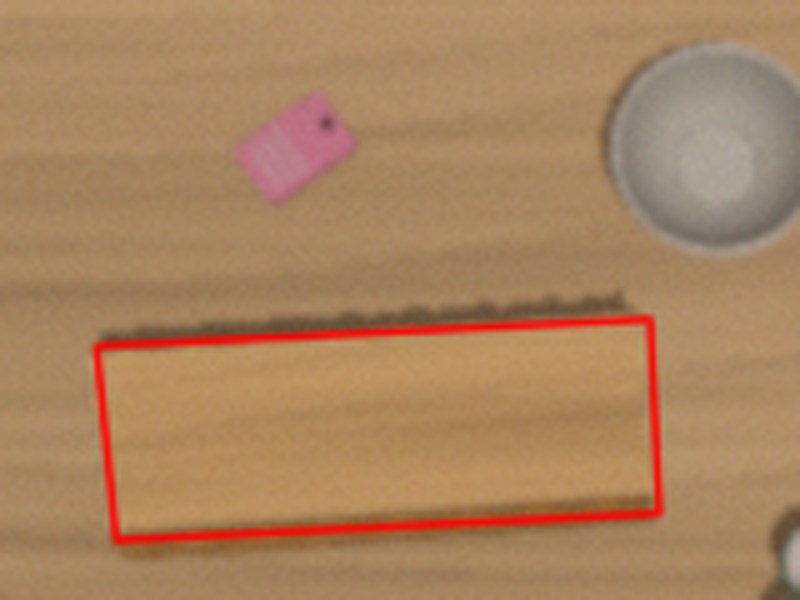

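Three terracotta tiles are confirmed: wrist pixels (279,15), (276,172) and (284,282). The blue one at (203,240) and pink at (543,87) stay where they are. The third tile has already been knocked about 35 mm to y≈0.002, so I'll re-measure it later. The board model outline fits both views. I'll place the left tile first.

```bash
cat >> h.py <<'E'
B=board(.611,.2,2.7)
Rt=B[0]@np.array([[-1,0,0],[0,1,0],[0,0,-1]]).astype(float)   # tool axes in world, y along board y
RPY=Ro.from_matrix(Rt).as_euler("xyz",degrees=True)
def bp(x,y,z): return B[1]+B[0]@np.array([x,y,z])
def pick(x,y,yaw):
    approach(x,y,.184,yaw); r.grab(20); s=st("grip")
    r.servo_line([x,y,.30],speed=.15); return st("lift")["opening"]
def place(bx,by,d=.179):
    r.reach(bp(bx,by,.017+d+.09),RPY); s=st("above")
    if s["opening"]<.03: print("LOST"); return
    r.servo_line(bp(bx,by,.017+d+.015),speed=.12); r.servo_line(bp(bx,by,.018+d),speed=.03); st("at board")
    r.let_go(); r.servo_line(bp(bx,by,.017+d+.09),speed=.15); st("off")
E
python3 - <<'E'
from h import *
print(RPY,[r.inverse_kinematics(bp(-.01,y,.017+.179+.09),RPY).round(0).tolist() for y in(-.1,0,.1)])
if pick(.4513,.3365,161)>.03: place(-.010,.10)
E
```

```text
[-180.           21.77239621 -177.3       ] [[7.0, -19.0, 103.0, -2.0, 74.0, -85.0], [20.0, -14.0, 100.0, -6.0, 74.0, -72.0], [30.0, -7.0, 93.0, -10.0, 75.0, -61.0]]
grip t37.1 pos [0.4513 0.3365 0.184 ] F [ 1.   0.3 -0.5] T [-0.01 -0.01 -0.01] open 0.0397 j6 -37.8 yaw 161.0
lift t38.0 pos [0.4511 0.3364 0.2987] F [ 0.2 -0.3 -0.2] T [0.03 0.02 0.01] open 0.0397 j6 -37.8 yaw 161.0
above t38.5 pos [0.4904 0.2944 0.3106] F [-0.4  0.5 -1. ] T [0.02 0.23 0.04] open 0.04 j6 -61.0 yaw -177.5
at board t39.9 pos [0.524  0.296  0.2292] F [-1.9 -0.8  0.9] T [ 0.01  0.36 -0.01] open 0.0399 j6 -61.2 yaw -177.3
off t41.6 pos [0.491  0.2944 0.311 ] F [-0.6 -0.2 -0.5] T [-0.    0.18  0.03] open 0.088 j6 -61.2 yaw -177.3
```

```bash
python3 - <<'E'
from h import *
if pick(.4451,.1508,174.4)>.03: place(-.010,0)
r.reach([.5,.08,.55],[180,0,90]); w=r.snapshot("wrist"); save(w,"c1")
for b in blobs(w,.01,amin=500): print("w",*b)
E
```

```text
grip t44.1 pos [0.4451 0.1508 0.184 ] F [-0.5  0.4  0.4] T [-0.05  0.    0.  ] open 0.0399 j6 -69.8 yaw 174.4
lift t45.0 pos [0.4449 0.1508 0.2988] F [ 0.7 -0.2 -0.9] T [-0.03 -0.06 -0.01] open 0.0397 j6 -69.8 yaw 174.4
above t45.6 pos [0.4951 0.1944 0.3104] F [-0.3  0.2 -1.5] T [-0.04  0.18  0.01] open 0.0394 j6 -72.3 yaw -177.3
at board t47.0 pos [0.5287 0.1961 0.229 ] F [-0.1 -0.5 -0.8] T [ 0.05  0.28 -0.02] open 0.0396 j6 -72.3 yaw -177.3
off t48.6 pos [0.4957 0.1945 0.311 ] F [ 0.6 -0.7 -0.4] T [-0.02  0.16 -0.02] open 0.0875 j6 -72.3 yaw -177.3
w [267.0, 437.0] [0.4269999861717224, -0.2662999927997589] 173.2 [0.019999999552965164, 0.0949999988079071]
w [484.0, 323.0] [0.7080000042915344, -0.0877000018954277] 139.7 [0.03500000014901161, 0.1599999964237213]
w [156.0, 322.0] [0.28949999809265137, -0.09350000321865082] 40.6 [0.039000000804662704, 0.17399999499320984]
w [282.0, 254.0] [0.45260000228881836, 0.0020000000949949026] 175.1 [0.041999999433755875, 0.05999999865889549]
w [412.0, 84.0] [0.6053000092506409, 0.20509999990463257] 4.2 [0.04600000008940697, 0.0689999982714653]
w [82.0, 26.0] [0.24639999866485596, 0.2667999863624573] 0.1 [0.05000000074505806, 0.2029999941587448]
```

View pics/c1.png

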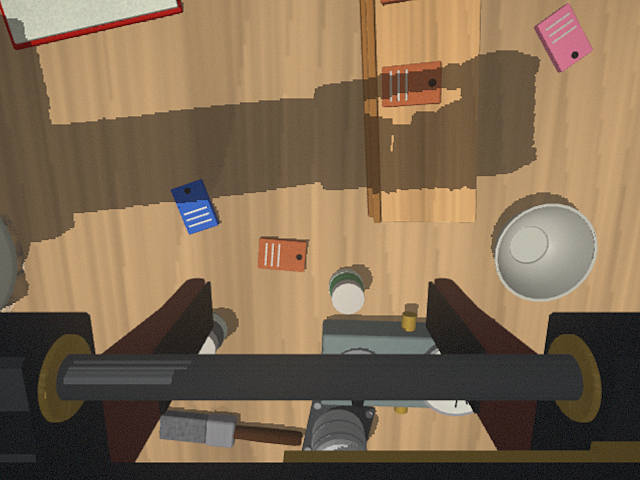

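Tile 2 lies on the board at (412,84). The third tile is stable at (282,254), which is (0.4526, 0.002).

```bash
python3 - <<'E'
from h import *
if pick(.4526,.0020,174.9)>.03: place(-.010,-.10)
r.reach([.5,.05,.58],[180,0,90]); w=r.snapshot("wrist")
r.reach([.40,-.2,.5],[180,0,90]); t=r.snapshot("top"); r.reach([.47,-.27,.5],[180,0,90]); g=r.snapshot("wrist"); st()
a=cv2.resize(t["frame"][160:340,190:510],(800,450)); b=cv2.resize(g["frame"][0:160,340:610],(253,150)); c=cv2.resize(g["frame"][140:360,310:450],(95,150)); d=cv2.resize(w["frame"][0:300,340:540],(100,150))
f=np.zeros((600,800,3),np.uint8); f[:450]=a; f[450:,:253]=b; f[450:,260:355]=c; f[450:,360:460]=d
cv2.imwrite("pics/fin.png",f[:,:,::-1])
save(w,"finw",(300,0,560,260),2.3)
for q in blobs(t,.065): print("t",*q)
E
```

```text
grip t53.1 pos [0.4526 0.002  0.184 ] F [-1.  -1.  -0.3] T [-0.02 -0.    0.01] open 0.0399 j6 -89.0 yaw 174.9
lift t54.0 pos [0.4524 0.002  0.2988] F [ 1.4  0.3 -1.2] T [-0.01 -0.01  0.04] open 0.0399 j6 -89.0 yaw 174.9
above t54.7 pos [0.5    0.0944 0.3106] F [ 0.1 -0.4 -0.5] T [ 0.06  0.24 -0.02] open 0.0394 j6 -85.1 yaw -177.3
at board t56.1 pos [0.5334 0.0962 0.2291] F [-0.3 -0.2 -0.8] T [ 0.01  0.21 -0.02] open 0.0396 j6 -85.1 yaw -177.3
off t57.7 pos [0.5004 0.0946 0.311 ] F [0.6 0.5 0.5] T [ 0.02  0.17 -0.01] open 0.0879 j6 -85.1 yaw -177.3
 t60.8 pos [ 0.4705 -0.2692  0.5001] F [ 0.8  0.5 -0.2] T [-0.03  0.04  0.01] open 0.0875 j6 -33.5 yaw 90.1
t [207.0, 382.0] [0.22599999606609344, 0.3855000138282776] 102.3 [0.19599999487400055, 0.2750000059604645]
t [220.0, 232.0] [0.5879999995231628, 0.29660001397132874] 0.6 [0.03799999877810478, 0.057999998331069946]
t [256.0, 230.0] [0.5942000150680542, 0.19779999554157257] 3.9 [0.039000000804662704, 0.057999998331069946]
t [293.0, 229.0] [0.5976999998092651, 0.09780000150203705] 179.9 [0.03799999877810478, 0.057999998331069946]
t [631.0, 128.0] [0.8765000104904175, -0.8486999869346619] 23.4 [0.026000000536441803, 0.04500000178813934]
t [632.0, 110.0] [0.9284999966621399, -0.8555999994277954] 116.2 [0.039000000804662704, 0.0560000017285347]
```

View pics/fin.png

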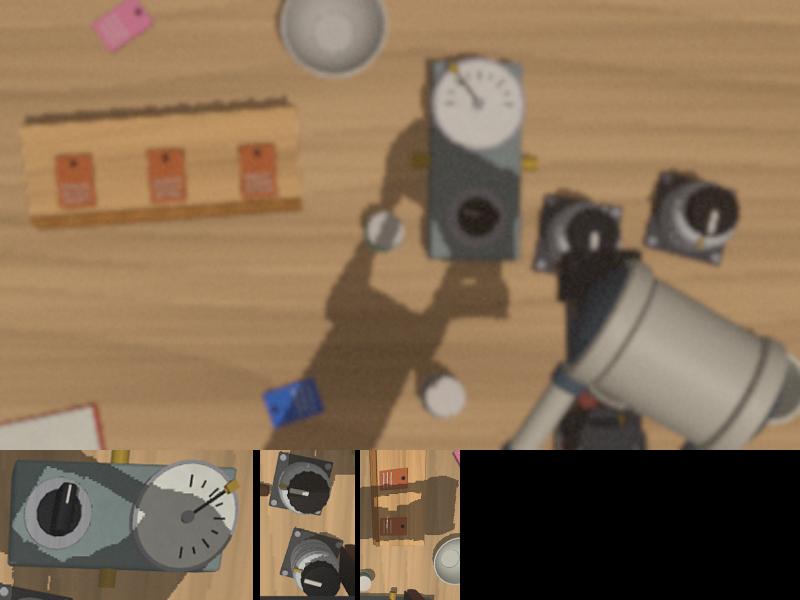

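View pics/finw.png

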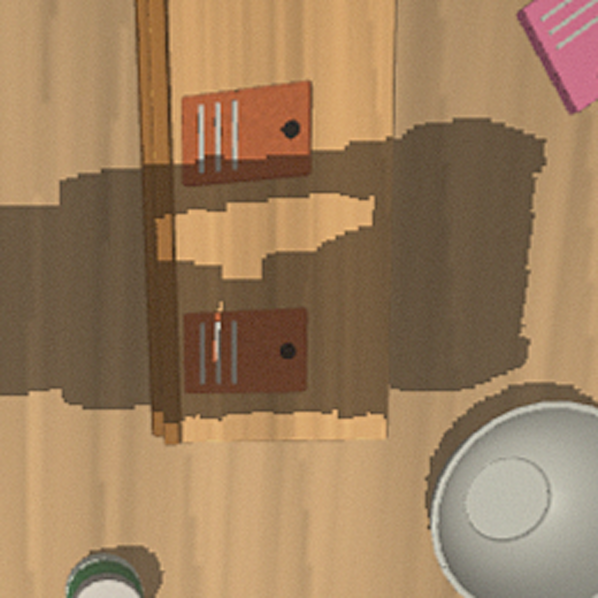

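All three tiles lie flat on the board, clear of the ledge and of each other. The needle is at the mark and both cap ridges point at their ribs. Handing in.

```bash
python3 -c "
from h import *
st(); r.hand_in()"
```

```text
t60.8 pos [ 0.4705 -0.2692  0.5001] F [ 0.8  0.5 -0.2] T [-0.03  0.04  0.01] open 0.0875 j6 -33.5 yaw 90.1
the job is handed in; nothing more can be done
```

The job is handed in at 60.8 s, with the arm clear of everything. I screwed both caps clockwise to their stops, turned the regulator knob about 88° clockwise, and laid the three terracotta tiles side by side on the easel board.

**Caps:** in the check right after turning, each ridge was within about 2° of its rib, and they still lined up by eye in the last pictures.

**Needle:** it lay along the set-mark to within about 0.2° in the crop. Its tip covered the mark's inner end, so I judged the match by angle rather than by measuring the gap.

**Tiles:** they lie about 100 mm apart and parallel to the board, with their low ends just above the ledge. I judged that they lie flat from the pictures, not from a measurement.

**Tile knock:** one tile was knocked about 35 mm aside while I was working on the caps and knob. I re-measured it before picking it up. One top-view reading of it after the knock was the wrong size, so I used two agreeing wrist-camera readings instead.

**Other things on the bench:** I did not touch the bystanders or the blue and pink look-alikes. Those in the final views look unmoved; I did not re-check the tumbler, tub, cup and brush at the end. No check failed.

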